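# Nest the right lift-out insert in the instrument soaking jar

## Task

One of the three steel lift-out inserts belongs inside the open steel soaking jar; the other two are too big for its mouth, which you can find out by trying them. Lower the one that fits into the jar, keeping hold of its grip until it is down at the jar's floor, then let go so that it stands upright in the jar. The other two inserts end up standing upright on the table away from the jar.

Things in the scene. Friction and masses are not known exactly. Their poses are not given: they have to be found in the camera images.
- jar_floor (a point): The open round stainless jar: 118 mm outer diameter, 110 mm bore, 80 mm tall, floor 6 mm thick, fixed to the table. This point is the centre of its inner floor, 6 mm above the table and 74 mm below the rim; z up.
- slim_grip (a point): Round steel insert with drain holes, 88 mm outer diameter, wall 45 mm tall, 0.22 kg, loose. From the middle of its floor rises a 10 mm stem with an upright black cylindrical grip, 24 mm in diameter and 40 mm tall (95 to 135 mm above the insert's underside). This point is the middle of the grip, on the insert's axis, 115 mm above its underside; z up.
- wide_grip (a point): Round steel insert like the 88 mm one but 122 mm in outer diameter; wall 45 mm tall, 0.22 kg, loose, same stem and grip. This point is the middle of the grip, 115 mm above its underside; z up.
- square_grip (a point): Square steel insert, 96 mm by 96 mm outside (136 mm over the corners), wall 45 mm tall, 0.22 kg, loose, same stem and grip. This point is the middle of the grip, 115 mm above its underside; x and y run along its sides, z up.
Things that resemble listed ones, but are neither listed nor needed, are in the scene too. Leave any green look-alike of the part that bears square_grip alone. What is shaped like the part that bears slim_grip but red is not meant.

How it is judged:
By the outcome, as a careful person would: the job done as asked, in the order asked, and still so for the second after the job is handed in, with the robot touching nothing.
It also fails if it takes over 67 s, if anything falls off the work surface, if the arm or the gripper's body presses on something with over 40 N, if the wrist force passes 120 N, or if a joint passes its speed limit or range.

## Robot

A 7-joint arm with a two-finger parallel gripper is mounted at the origin on the work surface. World frame = base frame: x ahead of the robot, y to its left, z up, the work surface at z = 0. Lengths are in m, angles in rad, forces in N, time in s.
With the tool pointing down it reaches from about 0.4 to 0.85 m from the base axis. Payload 10.4 kg.
Tool frame: the origin (TCP) lies between the finger pads; the fingertips stand 22 mm ahead of it and the grasp point (between the pads) lies 3 mm ahead of it; z points along the fingers, y is the line along which they close (so a half turn about z gives the same grasp; the last joint's range is limited). The gripper opens to 85 mm and grips with 20 to 120 N. Pads are 22 mm wide; open, the fingers measure 114 mm over their backs; the gripper's body (76 mm by 85 mm) begins 54 mm behind the grasp point. The pads swing forward as they close: fully open they stand 13 mm farther back than shut.
Start: joints at [1.326, 0.332, -0.065, 1.46, 0.022, 1.35, -0.088], TCP at [0.138, -0.61, 0.253] pointing down, gripper open.
Joint ranges: [-2.6, 2.6], [-0.5, 2.12], [-1.47, 1.34], [0.16, 2.42], [-1.27, 4.41], [0.06, 2.06], [-2.6, 2.6]. Speed limits (rad/s): [2.22, 2.22, 2.79, 2.79, 3.14, 3.14, 3.14].

## Interface

Orientations are given as a unit quaternion [x, y, z, w].
In Python, from workcell import manip, camera, ticket, boxes_of, outline_of gives the robot as it stands.
- The arm moves only by the tool carry_out, never from a script. Its argument "deltas" is a list of rows, each a list of 5 numbers: the shift along the tool's x, y, z as a fraction of full scale, then the turn about the tool's z as a fraction of full scale, then the opening, from -1 (shut) to 1 (fully open), so that 0 is half open. In form: [[tx, ty, tz, spin, gripper], ...]. A call has 1 to 20 rows; each row is the pose to reach, as a shift and turn from the pose commanded when the call began, along the tool's axes at that moment; what a row does not reach only later rows make up. Full scale, the value 1, is 150 mm for a shift and 30 degrees for a turn. A row lasts 1/8 s, in which the tool goes at most 62.5 mm and 10.7 degrees, less where a joint would pass 70% of its speed; a pose out of reach is approached as far as the arm can. A call with a number of a shift or a turn outside -1 to 1 is refused whole. A call with a gripper value outside its range is refused whole. The fingers move at their own pace and stop on an object; "force" is the grip in N (left out, the last holds). Time passes only in rows, so rows that repeat a pose let the fingers close. It gives the time, the measured TCP pose, the force, the opening and the grip force at its end, in the units of the state.
- manip.get_obs(): the state, without advancing time (a new reading comes with each control period).
- camera(name): name is "side" or "top" or "wrist"; returns a dict with "img" (480x640x3 uint8, red, green, blue), "depth" (480x640 float32, m along the optical axis (not along the pixel's ray), 0 where there is no reading), "vertical_fov" (degrees; the focal length in pixels is half the picture's height over the tangent of half this angle, whatever the lens; pixels are square), "cx", "cy" (the principal point, pixels), "R" (3x3) and "t" (3): a world point X has camera coordinates R X + t. Camera axes: x right, y down, z forward; pixel columns grow to the right and rows downward; lengths in m; the calibration is good to about 2 mm. A picture is of the moment at which its call begins.
- ticket.hand_in(): hands the job in; it is judged then, once.
Trained networks look in a picture, given as the dict that the camera call returned (one of the last four; its "shot" number tells which), for a name from the list of things; names that differ only in an ending like _2 or _b are one class to them, and where a whole thing is asked for, a point or a joint stands for the part that bears it (a point fixed in the world has none). Each returns a list of dicts, best first, with "conf" (0 to 1); they miss things now and then, are a little off and sometimes report something else, mostly with a low value. They report only what shows in the picture. A call takes as long as a camera call. They do not tell look-alikes from the thing itself.
- boxes_of(query, picture): "position" ([x, y, z] in m, in world coordinates, good to about 4 mm: the middle of the surface that is visible of it).
- outline_of(query, picture): "region" (480x640 bool, what is visible of it).
The state is a dict: "clock": time; "joint_pos": joint angles; "joint_velocities": joint speeds; "tau": joint torques, N m; "position": TCP position; "ee_rot": TCP orientation; "ft_force": force on the tool from outside, world axes, zero at the start; "torque": the same for the moment, N m; "grip_width": opening from 0.0 (shut) to 1.0 (fully open); "grasp_force": force on a finger pad.
Only numpy, scipy, OpenCV 4.12 (cv2) and the standard library are available. Lean on these libraries where they do the work, as an engineer would, in place of code of your own. Each camera call takes 0.05 s, during which the arm holds its last target. There are 200 camera calls.

## Working session

There is one attempt and no reset: what is moved stays moved. The work goes in short steps, Python scripts to look and compute and a tool call to move; the robot and the scene stay as the last step left them, time stands still between calls to the robot, and variables do not carry over. Pictures are saved under pics/ and viewed, at most 10 in all, crops included, and the job is handed in when it is done.

Besides the shell and the picture viewer there is one more tool, called after ">>>" by a JSON object that holds its "name" and its "arguments", one argument or row to a line. carry_out: Moves the arm, as the interface text tells. Its arguments: {"type":"object","properties":{"deltas":{"type":"array","items":{"type":"array","items":{"type":"number"}}},"force":{"type":"number"}},"required":["deltas"]}

```bash
mkdir -p pics
cat > h.py <<'E'
import numpy as np, cv2
from workcell import manip, camera, ticket, boxes_of, outline_of
def save(p,n): cv2.imwrite(f'pics/{n}.png',p['img'][:,:,::-1])
def px(p,X):
    f=240/np.tan(np.radians(p['vertical_fov'])/2); c=np.array(p['R'])@np.array(X)+np.array(p['t'])
    return (c[:2]/c[2]*f+[p['cx'],p['cy']]).round().astype(int)
def cloud(p):
    f=240/np.tan(np.radians(p['vertical_fov'])/2); d=p['depth']; v,u=np.mgrid[:480,:640]
    c=np.stack([(u-p['cx'])/f*d,(v-p['cy'])/f*d,d],-1); return (c-np.array(p['t']))@np.array(p['R'])
E
python3 - <<'E'
from h import *
for n in ('top','side'):
    p=camera(n); save(p,n)
    for q in ('jar_floor','slim_grip','wide_grip','square_grip'):
        for b in boxes_of(q,p): print(n,q,np.round(b['position'],3),round(b['conf'],2),px(p,b['position']))
o=manip.get_obs(); print(o['clock'],o['position'],o['ee_rot'])
E
```

```text
top jar_floor [ 0.702 -0.011  0.003] 0.86 [311 143]
top slim_grip [ 0.44  -0.34   0.006] 0.86 [476 262]
top slim_grip [ 0.485 -0.201  0.007] 0.59 [406 241]
top slim_grip [0.478 0.236 0.006] 0.46 [194 250]
top wide_grip [0.476 0.235 0.004] 0.79 [195 252]
top square_grip [ 0.308 -0.155  0.003] 0.65 [386 330]
top square_grip [ 0.458 -0.015  0.002] 0.55 [315 257]
side jar_floor [ 0.68  -0.036  0.053] 0.61 [394 235]
side slim_grip [ 0.436 -0.345  0.031] 0.78 [411 426]
side slim_grip [ 0.489 -0.207  0.027] 0.58 [368 338]
side wide_grip [0.473 0.229 0.028] 0.77 [228 219]
side square_grip [ 0.455 -0.019  0.031] 0.98 [280 278]
side square_grip [ 0.303 -0.158  0.028] 0.88 [226 368]
side square_grip [0.47  0.229 0.033] 0.7 [227 217]
0.5 [ 0.1375006  -0.60967736  0.25327956] [ 9.93856309e-01  1.10678080e-01  9.42921287e-06 -2.54168662e-06]
```

View pics/top.png

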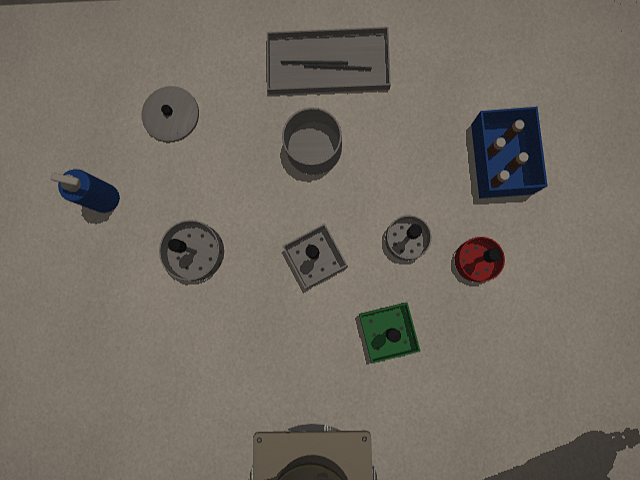

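View pics/side.png

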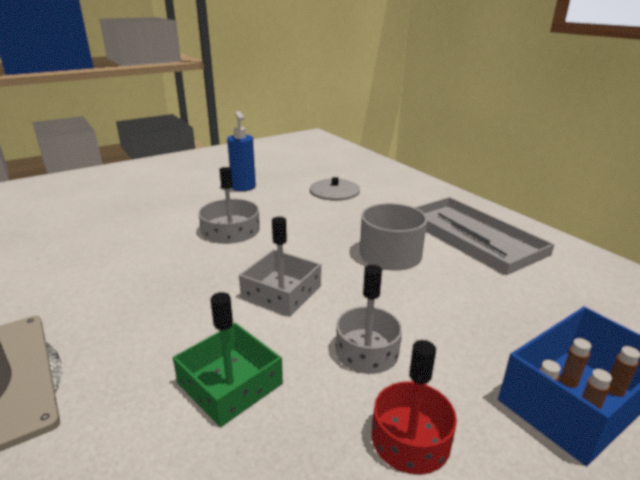

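The steel slim insert is at top px (406,240) and side px (370,340). The jar is at top px (312,140), and the red look-alike at (480,260) is to be left alone. Next I'll measure the grip and the jar rim.

Run:
```python
from h import *
for n in ('top','side'):
    p=camera(n); P=cloud(p); ok=p['depth']>0
    g=P[ok&(np.hypot(P[...,0]-.487,P[...,1]+.204)<.05)&(P[...,2]>.098)]
    print(n,'grip',len(g),g.min(0).round(4),g.max(0).round(4),((g.min(0)+g.max(0))/2).round(4))
    t=g[g[:,2]>g[:,2].max()-.004]; print('top disc',t.mean(0).round(4))
    w=P[ok&(np.hypot(P[...,0]-.487,P[...,1]+.204)<.065)&(P[...,2]>.04)&(P[...,2]<.05)][:,:2]
    r=P[ok&(np.hypot(P[...,0]-.70,P[...,1]+.01)<.085)&(P[...,2]>.076)&(P[...,2]<.09)][:,:2]
    for k,a in (('wall',w),('rim',r)):
        s=np.linalg.lstsq(np.c_[2*a,np.ones(len(a))],(a**2).sum(1),rcond=None)[0]
        print(k,len(a),s[:2].round(4),np.sqrt(s[2]+s[:2]@s[:2]).round(4),((a.min(0)+a.max(0))/2).round(4))
```

```text
top grip 174 [ 0.4778 -0.2136  0.0993] [ 0.5016 -0.1908  0.1381] [ 0.4897 -0.2022  0.1187]
top disc [ 0.4893 -0.203   0.1352]
wall 223 [ 0.4895 -0.2027] 0.0417 [ 0.4897 -0.2032]
rim 368 [ 0.6903 -0.0169] 0.0568 [ 0.6901 -0.0171]
side grip 592 [ 0.4785 -0.2158  0.0981] [ 0.5019 -0.1911  0.1365] [ 0.4902 -0.2035  0.1173]
top disc [ 0.4897 -0.2039  0.1348]
wall 660 [ 0.4905 -0.2031] 0.0408 [ 0.491  -0.2022]
rim 428 [ 0.6916 -0.0174] 0.0568 [ 0.6925 -0.0172]
```

>>> {"name": "carry_out", "arguments": {
  "deltas": [
    [0.3,-0.22,0,0,1],
    [0.6,-0.44,0,0,1],
    [0.96,-0.71,0,0,1],
    [0.96,-0.71,0,0,1]
  ],
  "force": 40
}}

```text
clock: 1.1
position: [0.2585, -0.4707, 0.2539]
ee_rot: [0.993, 0.114, 0.001, 0.0]
ft_force: [-0.9, -1.1, -0.7]
grip_width: 1.002
grasp_force: 0.0
```

>>> {"name": "carry_out", "arguments": {
  "deltas": [
    [0.3,-0.22,0,0,1],
    [0.6,-0.44,0,0,1],
    [0.96,-0.71,0,0,1],
    [0.96,-0.71,0,0,1]
  ]
}}

```text
clock: 1.6
position: [0.3744, -0.3353, 0.2537]
ee_rot: [0.993, 0.114, 0.001, 0.0]
ft_force: [-0.4, -1.3, -0.4]
grip_width: 0.998
grasp_force: 0.0
```

>>> {"name": "carry_out", "arguments": {
  "deltas": [
    [0.3,-0.22,0,0,1],
    [0.6,-0.44,0,0,1],
    [0.96,-0.71,0,0,1],
    [0.96,-0.71,0,0,1],
    [0.96,-0.71,0,0,1],
    [0.96,-0.71,0,0,1]
  ]
}}

```text
clock: 2.35
position: [0.4876, -0.2051, 0.2532]
ee_rot: [0.994, 0.109, -0.0, 0.0]
ft_force: [-0.2, 0.1, 0.4]
grip_width: 0.999
grasp_force: 0.0
```

```bash
cat > d.py <<'E'
from h import *
from scipy.spatial.transform import Rotation as R
import sys
o=manip.get_obs(); T=np.array([float(v) for v in sys.argv[1:4]])
print(o['clock'],np.round(o['position'],4),np.round(o['ee_rot'],4),np.round(o['ft_force'],1),o['grip_width'],o['grasp_force'])
print('units',(R.from_quat(o['ee_rot']).inv().apply(T-o['position'])/.15).round(3))
E
python3 d.py .49 -.203 .120
python3 - <<'E'
from h import *
p=camera('wrist'); save(p,'w1'); P=cloud(p); ok=p['depth']>0
g=P[ok&(np.hypot(P[...,0]-.489,P[...,1]+.203)<.03)&(P[...,2]>.1)&(P[...,2]<.145)]
print(len(g),((g.min(0)+g.max(0))/2).round(4), g[g[:,2]>.13].mean(0).round(4))
E
```

```text
2.35 [ 0.4876 -0.2051  0.2532] [ 9.940e-01  1.091e-01 -3.000e-04  3.000e-04] [-0.2  0.1  0.4] 0.9990942153750239 0.0
units [ 0.019 -0.011  0.888]
1553 [ 0.4905 -0.2009  0.1184] [ 0.491  -0.2008  0.1347]
```

View pics/w1.png

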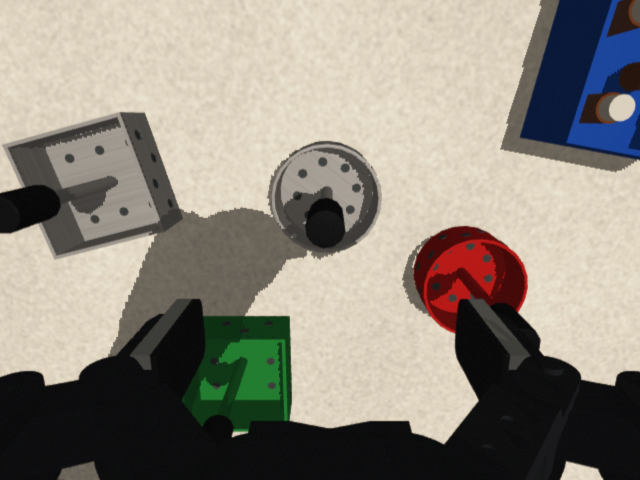

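The wrist view shows the steel grip at px (325,222), between the fingers and clear of the red and green inserts. I'll descend and grip.

>>> {"name": "carry_out", "arguments": {
  "deltas": [
    [0.02,-0.02,0.25,0,1],
    [0.02,-0.02,0.5,0,1],
    [0.02,-0.02,0.75,0,1],
    [0.02,-0.02,0.87,0,1],
    [0.02,-0.02,0.87,0,1],
    [0.02,-0.02,0.87,0,1],
    [0.02,-0.02,0.87,0,-1],
    [0.02,-0.02,0.87,0,-1],
    [0.02,-0.02,0.87,0,-1],
    [0.02,-0.02,0.87,0,-1],
    [0.02,-0.02,0.87,0,-1],
    [0.02,-0.02,0.87,0,-1],
    [0.02,-0.02,0.87,0,-1],
    [0.02,-0.02,0.87,0,-1]
  ],
  "force": 50
}}

```text
clock: 4.15
position: [0.491, -0.1995, 0.1229]
ee_rot: [0.994, 0.111, 0.0, 0.0]
ft_force: [-0.3, -0.6, 1.3]
grip_width: 0.268
grasp_force: 49.1
```

>>> {"name": "carry_out", "arguments": {
  "deltas": [
    [0,0,-0.15,0,-1],
    [0,0,-0.35,0,-1],
    [0,0,-0.6,0,-1],
    [0,0,-0.85,0,-1],
    [0,0,-0.85,0,-1],
    [0,0,-0.85,0,-1]
  ]
}}

```text
clock: 4.9
position: [0.4904, -0.1992, 0.2492]
ee_rot: [0.994, 0.111, -0.001, -0.0]
ft_force: [-1.1, 0.7, -2.1]
grip_width: 0.271
grasp_force: 49.4
```

```bash
python3 d.py .691 -.017 .25
```

```text
4.9 [ 0.4904 -0.1992  0.2492] [ 9.939e-01  1.107e-01 -6.000e-04 -3.000e-04] [-1.1  0.7 -2.1] 0.2705242368341589 49.362743496894836
units [ 1.572 -0.891 -0.006]
```

Fz is −2.1 N, which matches the insert's weight. I'll carry it over the jar in two moves.

>>> {"name": "carry_out", "arguments": {
  "deltas": [
    [0.15,-0.09,0,0,-1],
    [0.35,-0.2,0,0,-1],
    [0.6,-0.34,0,0,-1],
    [0.79,-0.45,0,0,-1],
    [0.79,-0.45,0,0,-1]
  ]
}}

```text
clock: 5.52
position: [0.5921, -0.1044, 0.2481]
ee_rot: [0.994, 0.113, -0.001, -0.001]
ft_force: [0.1, 0.2, -1.5]
grip_width: 0.267
grasp_force: 49.2
```

>>> {"name": "carry_out", "arguments": {
  "deltas": [
    [0.15,-0.09,0,0,-1],
    [0.35,-0.2,0,0,-1],
    [0.6,-0.34,0,0,-1],
    [0.78,-0.44,0,0,-1],
    [0.78,-0.44,0,0,-1],
    [0.78,-0.44,0,0,-1],
    [0.78,-0.44,0,0,-1]
  ]
}}

```text
clock: 6.4
position: [0.6907, -0.0189, 0.2501]
ee_rot: [0.994, 0.11, -0.0, 0.0]
ft_force: [0.5, -0.6, -2.2]
grip_width: 0.266
grasp_force: 49.2
```

```bash
python3 d.py .691 -.017 .129
python3 - <<'E'
from h import *
p=camera('side'); save(p,'s2'); P=cloud(p); ok=p['depth']>0
m=lambda lo,hi:P[ok&(np.hypot(P[...,0]-.691,P[...,1]+.017)<.075)&(P[...,2]>lo)&(P[...,2]<hi)]
for lo,hi in ((.076,.085),(.13,.135),(.16,.17)):
    a=m(lo,hi)[:,:2]; s=np.linalg.lstsq(np.c_[2*a,np.ones(len(a))],(a**2).sum(1),rcond=None)[0]
    print(lo,len(a),s[:2].round(4),np.sqrt(s[2]+s[:2]@s[:2]).round(4))
print('lowest',np.sort(m(.09,.2)[:,2])[:5])
E
```

```text
6.4 [ 0.6907 -0.0189  0.2501] [ 9.939e-01  1.099e-01 -3.000e-04  5.000e-04] [ 0.5 -0.6 -2.2] 0.265975566696275 49.21177804470062
units [ 0.005 -0.013  0.807]
0.076 430 [ 0.6917 -0.0175] 0.0567
0.13 138 [ 0.6907 -0.0214] 0.0431
0.16 553 [ 0.6899 -0.0218] 0.041
lowest [0.12765783 0.12794385 0.12797553 0.12797947 0.12823589]
```

View pics/s2.png

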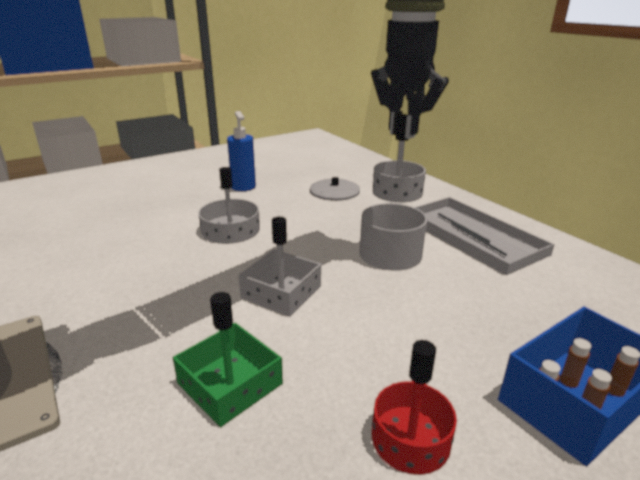

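The insert hangs upright above the jar at px (399,182), about 4 mm off-centre. I'll correct for that and lower it, slowing near the floor.

>>> {"name": "carry_out", "arguments": {
  "deltas": [
    [0.015,-0.025,0,0,-1],
    [0.015,-0.025,0.1,0,-1],
    [0.015,-0.025,0.2,0,-1],
    [0.015,-0.025,0.3,0,-1],
    [0.015,-0.025,0.4,0,-1],
    [0.015,-0.025,0.5,0,-1],
    [0.015,-0.025,0.6,0,-1],
    [0.015,-0.025,0.68,0,-1],
    [0.015,-0.025,0.75,0,-1],
    [0.015,-0.025,0.76,0,-1],
    [0.015,-0.025,0.77,0,-1],
    [0.015,-0.025,0.77,0,-1]
  ]
}}

```text
clock: 7.95
position: [0.6929, -0.0132, 0.1352]
ee_rot: [0.994, 0.111, 0.0, 0.0]
ft_force: [-0.4, -0.3, -0.5]
grip_width: 0.269
grasp_force: 49.2
```

>>> {"name": "carry_out", "arguments": {
  "deltas": [
    [0,0,0.01,0,-1],
    [0,0,0.02,0,-1],
    [0,0,0.03,0,-1],
    [0,0,0.03,0,-1]
  ]
}}

```text
clock: 8.45
position: [0.6926, -0.0133, 0.1301]
ee_rot: [0.994, 0.111, -0.0, 0.0]
ft_force: [0.2, -1.3, -2.6]
grip_width: 0.262
grasp_force: 49.2
```

```bash
python3 d.py .692 -.015 .129
```

```text
8.45 [ 0.6926 -0.0133  0.1301] [ 9.939e-01  1.107e-01 -1.000e-04  0.000e+00] [ 0.2 -1.3 -2.6] 0.2624031365842123 49.236586689949036
units [-0.006  0.011  0.007]
```

>>> {"name": "carry_out", "arguments": {
  "deltas": [
    [0,0,0.008,0,-1],
    [0,0,0.008,0,-1]
  ]
}}

```text
clock: 8.7
position: [0.6927, -0.0133, 0.1291]
ee_rot: [0.994, 0.111, 0.0, 0.0]
ft_force: [-0.6, -0.4, -1.3]
grip_width: 0.268
grasp_force: 49.5
```

>>> {"name": "carry_out", "arguments": {
  "deltas": [
    [0,0,0.008,0,-1],
    [0,0,0.008,0,-1]
  ]
}}

```text
clock: 8.95
position: [0.693, -0.0134, 0.1289]
ee_rot: [0.994, 0.111, 0.001, 0.0]
ft_force: [-1.1, -1.2, 5.0]
grip_width: 0.264
grasp_force: 49.8
```

Contact shows at 5 N, with the TCP exactly 6 mm (the jar floor thickness) above the grasp height. I'll release and retreat.

>>> {"name": "carry_out", "arguments": {
  "deltas": [
    [0,0,0,0,0],
    [0,0,0,0,0.4],
    [0,0,0,0,0.8],
    [0,0,0,0,0.8],
    [0,0,0,0,0.8],
    [0,0,0,0,0.8],
    [0,0,-0.1,0,0.8],
    [0,0,-0.3,0,0.8],
    [0,0,-0.6,0,0.8],
    [0,0,-0.9,0,0.8],
    [-0.3,0,-0.9,0,0.8],
    [-0.6,0,-0.9,0,0.8],
    [-0.9,0,-0.9,0,0.8],
    [-0.9,0,-0.9,0,0.8]
  ]
}}

```text
clock: 10.7
position: [0.5589, -0.044, 0.2644]
ee_rot: [0.994, 0.11, 0.0, 0.001]
ft_force: [1.0, 0.2, 0.4]
grip_width: 0.905
grasp_force: 0.0
```

Run:
```python
from h import *
for n in ('top','side'):
    p=camera(n); save(p,n+'3'); P=cloud(p); ok=p['depth']>0
    g=P[ok&(np.hypot(P[...,0]-.692,P[...,1]+.017)<.04)&(P[...,2]>.104)&(P[...,2]<.16)]
    print(n,len(g),((g.min(0)+g.max(0))/2).round(4),g[:,2].max())
a=cv2.imread('pics/top3.png')[60:300,130:530];b=cv2.imread('pics/side3.png')[100:340,150:550]
cv2.imwrite('pics/both.png',np.vstack([a,b]))
```

```text
Traceback (most recent call last):
ValueError: zero-size array to reduction operation minimum which has no identity
```

The arm hides the top view of the jar, so I'll use the side camera.

Run:
```python
from h import *
p=camera('side'); save(p,'s4'); P=cloud(p); ok=p['depth']>0
for lo,hi in ((.1,.11),(.12,.13),(.1,.16)):
    g=P[ok&(np.hypot(P[...,0]-.692,P[...,1]+.017)<.04)&(P[...,2]>lo)&(P[...,2]<hi)]
    print(len(g),((g.min(0)+g.max(0))/2).round(4) if len(g) else '',g[:,2].max() if len(g) else '')
```

```text
56 [ 0.6908 -0.0169  0.1057] 0.10987670461179587
77 [ 0.6904 -0.0171  0.1249] 0.12979908424945155
328 [ 0.6921 -0.0159  0.1224] 0.1432374083088158
```

View pics/s4.png

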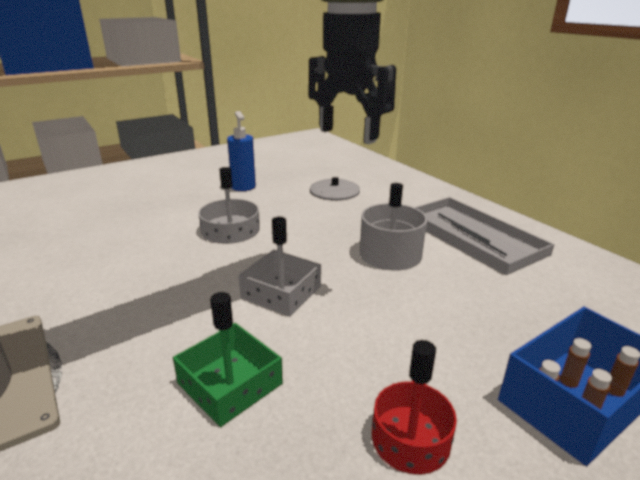

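The insert stands upright in the jar: its grip is at px (396,195), centred, with its top at about 0.141 m. The other two inserts are untouched and upright, and the gripper is clear.

```bash
python3 -c "
from workcell import ticket
print(ticket.hand_in())"
```

```text
the job is handed in; nothing more can be done
None
```

The 88 mm round insert is standing upright on the jar's floor, the other two inserts are untouched and upright on the table, and the job is handed in; I chose the insert by its given size rather than trying the other two.

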